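# Find the blind-drilled foot pad with the probe pin and reject it

## Task

The three white foot pads should let a holding-down bolt pass right through, but one of them was drilled blind. Take the probe pin from its stand and try it down the bores until it stops short in the blind one, then slide that pad along the bench, without lifting it, wholly into the red reject bay, and leave it there with the pin standing in its bore to flag the fault. Leave the other two pads and everything else where they are.

Things in the scene. Friction and masses are not known exactly. Their poses are not given: they have to be found in the camera images.
- pad_1: white plastic foot pad, a square block 88 x 88 mm, 55 mm high, black rubber sole edge, loose on the bench, about 0.4 kg, too wide to grasp. Origin: centre of its underside; z up; x, y square to its sides. A vertical bore, 20 mm in diameter, opens in the middle of its top, on the z axis. It may be blind or through: names and places do not tell
- pad_2: a second foot pad, outwardly the same as pad_1. Of the three pads one is blind and two are through: a through bore lets the pin go down to the bench, the blind bore is 38 mm deep and ends 17 mm above the bench
- pad_3: a third foot pad, outwardly the same as pad_1
- pin: probe pin, 150 mm long, 0.14 kg. Origin: centre of its tip; z runs up along it to the handle. From the tip: steel shaft of 12 mm diameter to 70 mm, steel collar of 32 mm diameter from 70 to 76 mm, round blue handle of 22 mm diameter from 76 to 150 mm. It starts upright, hanging by its collar in the stand, tip 11 mm above the bench. Let go in a bore, it leans a little against the rim
- stand: fixed pin stand: dark steel foot 70 x 70 x 10 mm with a grey column 46 x 46 mm, its top 81 mm above the bench; the pin hangs in the vertical hole (18 mm in diameter) in the middle of its top. Origin: centre of its underside; z up
- bay: fixed red reject bay on the bench, beyond the pads: red painted floor level with the bench (no step), red rails 25 mm high at the back and both ends, open towards the robot and the pads. Origin: on the bench, at the middle of the open mouth; x points into the bay, y along the mouth, z up. Inside it is 460 mm along y (from -230 to 230 mm) and 115 mm deep along x
- beaker: glass beaker, 80 mm wide and 100 mm high, loose, a bystander. Origin: centre of its underside
- spanner: steel spanner, 190 mm long, lying flat, loose, a bystander
- meter: yellow hand-held meter, 150 x 72 x 30 mm, lying flat, loose, a bystander. Origin: centre of its underside; x along it
Mind the look-alikes: they are no part of the job. What is shaped like the pad_2 but pink or yellow is not meant.

How it is judged:
By the outcome, as a careful person would: the job done as asked, in the order asked, and still so for the second after the job is handed in, with the robot touching nothing.
It also fails if it takes over 61 s, if anything falls off the work surface, if the arm or the gripper's body presses on something with over 40 N, if the wrist force passes 120 N, or if a joint passes its speed limit or range.

## Robot

A 7-joint arm with a two-finger parallel gripper is mounted at the origin on the work surface. World frame = base frame: x ahead of the robot, y to its left, z up, the work surface at z = 0. Lengths are in m, angles in rad, forces in N, time in s.
With the tool pointing down it reaches from about 0.4 to 0.85 m from the base axis. Payload 4.5 kg.
Tool frame: the origin (TCP) lies on the centre line of the jaws, within the pads' length; the fingertips stand 22 mm ahead of it and the grasp point (between the pads) lies 3 mm ahead of it (arm.tips_ahead is the distance from the TCP to the fingertips, in m); x points along the fingers, y is the direction in which the jaws open and shut, and the axes are right-handed (so a half turn about x gives the same grasp; the last joint's range is limited). The gripper opens to 85 mm and grips with 20 to 120 N. Pads are 22 mm wide; open, the fingers measure 114 mm over their backs; the gripper's body (76 mm by 85 mm) begins 54 mm behind the grasp point. The pads swing forward as they close: fully open they stand 13 mm farther back than shut.
Start: joints at [-1.259, 0.689, -0.195, 1.565, 0.157, 0.902, -0.215], TCP at [0.171, 0.601, 0.253] pointing down, gripper open.
Joint ranges: [-3.01, 3.01], [-0.46, 2.08], [-1.47, 1.51], [0.13, 2.56], [-1, 4.14], [0.04, 2.09], [-2.66, 2.66]. Speed limits (rad/s): [2.57, 2.57, 3.14, 3.14, 3.14, 3.14, 3.14].

## Interface

Orientations are given as a unit quaternion [w, x, y, z].
In Python, from plant import get_state, eyes, hand_in, arm gives the robot as it stands.
- The arm moves only by the shell command python3 -m inch 'ROWS' [OPENING] [FORCE]. ROWS is JSON, one flat list of numbers, 4 for each row, row after row: the shift along the world's x, y, z in cm, then the turn about the world's z in degrees. In form: [tx, ty, tz, turn, tx, ty, tz, turn, ...]. A call has 1 to 20 rows; each row is the pose to reach, as a shift and turn from the pose commanded when the call began; what a row does not reach only later rows make up. A row lasts 1/10 s, in which the tool goes at most 50 mm and 8.59 degrees, less where a joint would pass 70% of its speed; a pose out of reach is approached as far as the arm can. A call with a gripper value outside its range is refused whole. OPENING is the closure, from 0 (fully open) to 1 (shut), set as the call begins (- or left out, the last holds). The fingers move at their own pace and stop on an object; FORCE is the grip in N (left out, the last holds). Time passes only in rows, so rows that repeat a pose let the fingers close. It gives the time, the measured TCP pose, the force and the opening at its end, in the units of the state.
- get_state(): the state, without advancing time (a new reading comes with each control period).
- eyes.read_camera(name): name is "scene" or "top" or "wrist"; returns the picture (384x512x3 uint8, red, green, blue); there is no depth.
- eyes.camera_info(name): a dict with "K" (3x3 intrinsics, pixels), "world_from_camera" (4x4, takes a point from camera to world coordinates); the wrist camera has in their place "mount" (4x4, takes a point from camera to tool coordinates, whose origin is the TCP and whose axes are the tool frame's). Camera axes: x right, y down, z forward; pixel columns grow to the right and rows downward; lengths in m; the calibration is good to about 2 mm. The wrist camera is an equidistant fisheye: a pixel r from the principal point sees the ray r / f radians off the axis. A picture is of the moment at which its call begins: read the wrist's pose just before it. camera_info takes no time and is no camera call.
- hand_in(): hands the job in, once; it reports no verdict.
Trained networks look in the newest picture that a camera, given by its name, has taken for a name from the list of things; names that differ only in an ending like _2 or _b are one class to them, and where a whole thing is asked for, a point or a joint stands for the part that bears it (a point fixed in the world has none). Each returns a list of dicts, best first, with "confidence" (0 to 1); they miss things now and then, are a little off and sometimes report something else, mostly with a low value. They report only what shows in the picture. A call takes as long as a camera call. They do not tell look-alikes from the thing itself.
- eyes.find_in(camera, query): "position" ([x, y, z] in m, in world coordinates, good to about 4 mm: the middle of the surface that is visible of it).
- eyes.outline_of(camera, query): "mask" (384x512 bool, what is visible of it).
- eyes.pinpoint(camera, query): "position" ([x, y, z] in m, in world coordinates, good to about 4 mm: a listed point, or the origin of a listed thing).
The state is a dict: "time_s": time; "joints": joint angles; "dq": joint speeds; "joint_torque": joint torques, N m; "ee_pos": TCP position; "eef_rot": TCP orientation; "force": force on the tool from outside, world axes, zero at the start; "ft_torque": the same for the moment, N m; "grip_width": finger opening in m.
Only numpy, scipy, OpenCV 4.12 (cv2) and the standard library are available. Lean on these libraries where they do the work, as an engineer would, in place of code of your own. Each camera call takes 0.05 s, during which the arm holds its last target.

## Working session

There is one attempt and no reset: what is moved stays moved. The work goes in short steps, Python scripts to look and compute and a shell command to move; the robot and the scene stay as the last step left them, time stands still between calls to the robot, and variables do not carry over. Pictures are saved under pics/ and viewed, and the job is handed in when it is done.

```bash
mkdir -p pics; ls; python3 - <<'E'
from plant import get_state, eyes, arm
import cv2
print(get_state())
for n in("scene","top"):
    im=eyes.read_camera(n); cv2.imwrite(f"pics/{n}0.png",im[:,:,::-1])
    for q in ("pad_1","pin","stand","bay","beaker","spanner","meter"):
        print(n,q,[(round(d['confidence'],2),[round(float(v),3) for v in d['position']]) for d in eyes.pinpoint(n,q)])
print(arm.tips_ahead, get_state()['time_s'])
E
```

```text
pics
{'time_s': 0.0, 'joints': array([-1.25918304,  0.69000801, -0.19451413,  1.56638074,  0.15732214,
        0.9024595 , -0.2151025 ]), 'dq': array([-4.06967297e-05,  1.32798755e-03, -3.28647873e-04,  7.62028686e-04,
        4.20838965e-04,  1.03946973e-03, -4.40901128e-04]), 'joint_torque': array([-2.13872145e-04, -5.39602983e+01, -1.26639370e+00, -1.58536738e+01,
        9.24004504e-03,  9.39770427e-03, -3.27947163e-07]), 'ee_pos': array([0.17128902, 0.60042904, 0.25245922]), 'eef_rot': array([ 0.70026076,  0.09721424,  0.70034027, -0.098528  ]), 'force': array([-0.22086461,  0.85036806, -0.2366738 ]), 'ft_torque': array([-0.04181259, -0.02641727,  0.03620962]), 'grip_width': 0.08552428960308499}
scene pad_1 [(0.97, [0.51, -0.137, -0.002]), (0.91, [0.286, -0.219, -0.003]), (0.88, [0.515, 0.007, -0.003]), (0.88, [0.36, -0.083, 0.003]), (0.77, [0.515, 0.169, -0.003])]
scene pin [(0.75, [0.425, 0.313, 0.011])]
scene stand [(0.64, [0.425, 0.315, 0.001])]
scene bay [(0.94, [0.626, 0.023, -0.001]), (0.71, [0.426, 0.312, 0.011])]
scene beaker [(0.55, [0.425, -0.332, 0.0])]
scene spanner [(0.93, [0.613, -0.368, -0.002]), (0.66, [0.608, 0.367, 0.005])]
scene meter [(0.94, [0.607, 0.366, 0.003])]
top pad_1 [(0.97, [0.353, -0.09, 0.002]), (0.95, [0.514, 0.169, 0.001]), (0.95, [0.518, 0.005, -0.001]), (0.59, [0.291, -0.224, -0.001])]
top pin [(0.62, [0.423, 0.313, 0.013]), (0.21, [0.507, -0.132, -0.0])]
top stand [(0.77, [0.426, 0.312, -0.002])]
top bay [(0.78, [0.629, 0.025, 0.0])]
top beaker [(0.57, [0.426, -0.33, 0.003])]
top spanner [(0.56, [0.62, -0.367, 0.001])]
top meter []
0.022 0.8
```

View pics/scene0.png

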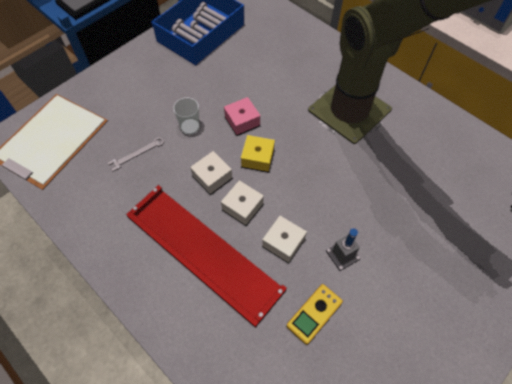

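View pics/top0.png

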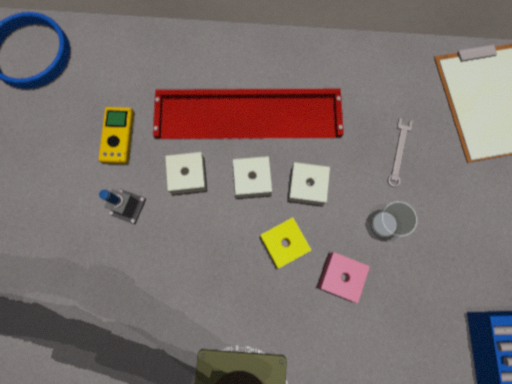

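Scene picture: the white pads are at (211,171), (242,202) and (284,238). The look-alikes are the yellow pad at (258,152) and the pink one at (242,115). The pin and stand are at (346,247), and the bay runs from (145,205) to (270,300). In the top picture the white pads are at (310,183), (252,176) and (185,172). Next I'll measure the bores, yaws and bay accurately.

```bash
cat > h.py <<'E'
import numpy as np, cv2
from plant import get_state, eyes, arm
from scipy.spatial.transform import Rotation as R
def ray(cam,uv,z):
    i=eyes.camera_info(cam);K=np.array(i['K']);T=np.array(i['world_from_camera'])
    d=T[:3,:3]@np.linalg.inv(K)@np.array([uv[0],uv[1],1.]);o=T[:3,3]
    return o+d*(z-o[2])/d[2]
def topplane(cam,im,z,S=2000,x0=.2,x1=.85,y0=-.5,y1=.5):
    "rectify to plane z, px = 1/S m ; row=x, col=y"
    i=eyes.camera_info(cam);K=np.array(i['K']);T=np.linalg.inv(np.array(i['world_from_camera']))
    H=K@np.column_stack([T[:3,0],T[:3,1],T[:3,2]*z+T[:3,3]])
    A=np.array([[0,1/S,x0],[1/S,0,y0],[0,0,1]])
    return cv2.warpPerspective(im,H@A,(int((y1-y0)*S),int((x1-x0)*S)),flags=cv2.INTER_CUBIC|cv2.WARP_INVERSE_MAP)
E
python3 - <<'E'
from h import *
for cam in("top","scene"):
    im=cv2.imread(f"pics/{cam}0.png")
    r=topplane(cam,im,.055,S=1000)
    b=r.min(axis=2)
    m=((b>150)).astype(np.uint8)
    n,l,s,c=cv2.connectedComponentsWithStats(m)
    for k in range(1,n):
        if 3000<s[k,4]<12000:
            mk=(l==k).astype(np.uint8)
            cs,h=cv2.findContours(mk,cv2.RETR_CCOMP,cv2.CHAIN_APPROX_NONE)
            ext=max(cs,key=cv2.contourArea); rect=cv2.minAreaRect(ext)
            print(cam,'pad',rect[0][1]/1000+.2,rect[0][0]/1000-.5,rect[1],rect[2])
            for j,q in enumerate(cs):
                if h[0][j][3]>=0 and cv2.contourArea(q)>60:
                    M=cv2.moments(q);print('  hole',M['m01']/M['m00']/1000+.2,M['m10']/M['m00']/1000-.5,M['m00'])
    # handle top z=.161
    r=topplane(cam,im,.161,S=1000);hsv=cv2.cvtColor(r,cv2.COLOR_BGR2HSV)
    cv2.imwrite(f"pics/{cam}_st.png",cv2.resize(r[150:350,700:950],None,fx=3,fy=3))
    r=topplane(cam,im,.0,S=1000);cv2.imwrite(f"pics/{cam}_bay.png",r[250:600,150:850])
s=get_state();q=s['eef_rot'];M=R.from_quat([q[1],q[2],q[3],q[0]]).as_matrix();print(M.round(3))
E
```

```text
top pad 0.5080931396484375 -0.13373651123046876 (88.58626556396484, 88.54019927978516) 3.521453380584717
  hole 0.5079483269800932 -0.13344303261329948 393.5
top pad 0.5133342590332031 0.17257073974609372 (88.77533721923828, 88.2421646118164) 79.4389877319336
  hole 0.5129250891795482 0.17189575901704313 420.5
top pad 0.5150338134765625 0.007452697753906223 (89.31458282470703, 89.47054290771484) 81.02737426757812
  hole 0.5145781057810578 0.007451824518245109 406.5
top pad 0.77 -0.48 (40.0, 156.0) 0.0
scene pad 0.5071015014648438 -0.13557870483398438 (89.77128601074219, 89.62879180908203) 4.085616588592529
  hole 0.5084909090909091 -0.13393939393939397 385.0
scene pad 0.5124891052246094 0.16948437500000002 (90.00856018066406, 89.81975555419922) 79.90249633789062
  hole 0.5136972010178118 0.17076039016115352 393.0
scene pad 0.5139359741210938 0.0050534057617187544 (89.49858093261719, 89.13801574707031) 80.98067474365234
  hole 0.5152085994040017 0.006461898680289457 391.5
scene pad 0.7595000000000001 -0.478 (44.0, 177.0) 0.0
[[ 0.     0.274  0.962]
 [ 0.     0.962 -0.274]
 [-1.     0.    -0.   ]]
```

```bash
python3 -c "
import cv2,numpy as np
a=cv2.imread('pics/top_st.png');b=cv2.imread('pics/scene_st.png')
cv2.imwrite('pics/st.png',cv2.resize(np.vstack([a,b])[:, :],(375,600)))
a=cv2.imread('pics/top_bay.png');cv2.imwrite('pics/bayv.png',a)"
```

```text
(no output)
```

View pics/top_bay.png

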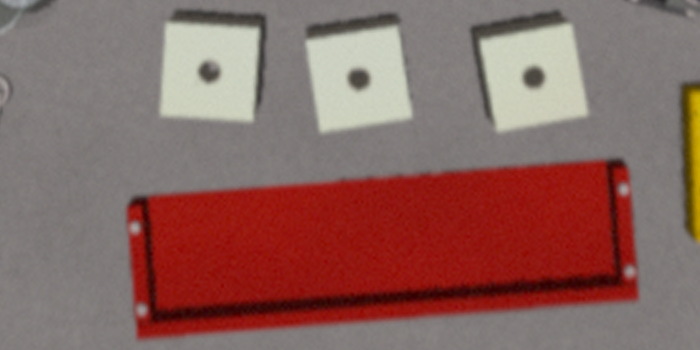

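View pics/scene_st.png

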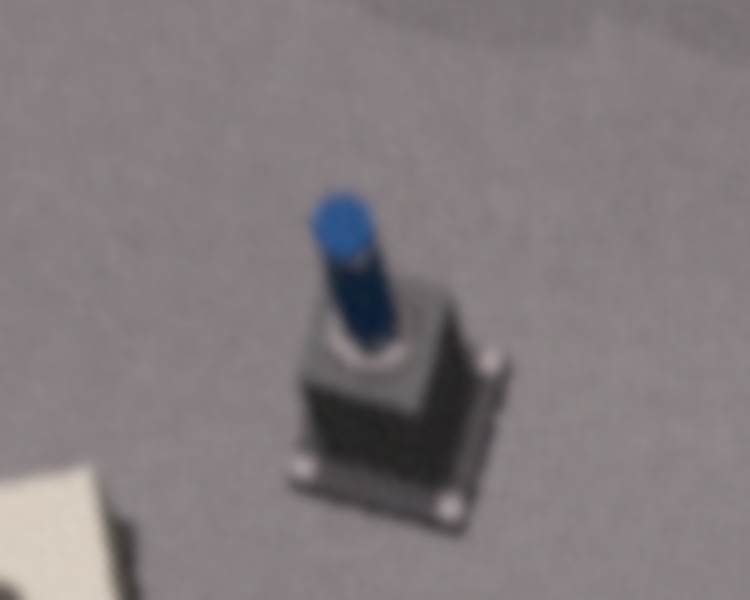

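View pics/top_st.png

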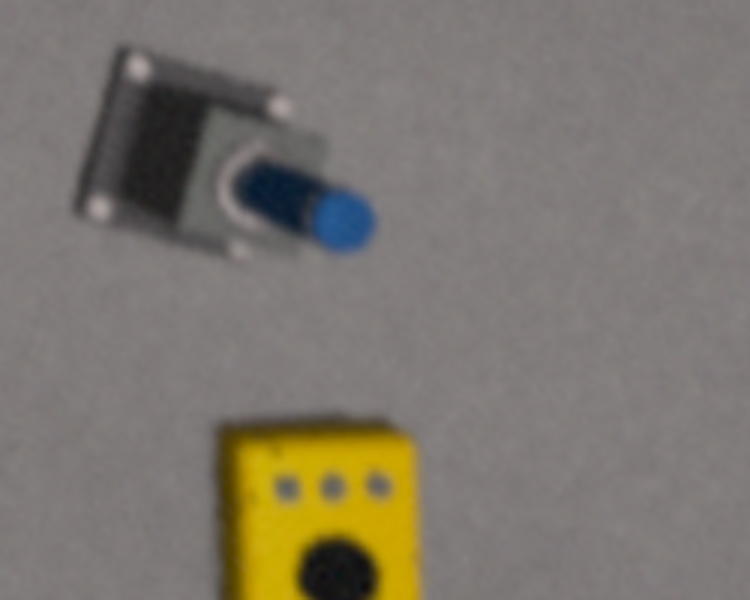

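Choice: the three white pads only. The pink and yellow ones are look-alikes, and each white pad was rectified at about 88.5 mm square. The pin axis from both cameras is (0.424, 0.314), and its handle top fits z=0.161. The crops show the blue handle in the stand's grey column, at (342,222) in each. I'll turn the jaws along x and go above it.

```bash
python3 -m inch '[5,-5.6,0,-8,10,-11.2,0,-16,15,-16.8,0,-24,20,-22.4,0,-32,25.3,-28.6,0,-40,25.3,-28.6,0,-48,25.3,-28.6,0,-56,25.3,-28.6,0,-64,25.3,-28.6,0,-74,25.3,-28.6,0,-74,25.3,-28.6,0,-74,25.3,-28.6,0,-74]' 0 80
python3 - <<'E'
from h import *
for c in("wrist","scene"):
    cv2.imwrite(f"pics/{c}1.png",eyes.read_camera(c)[:,:,::-1])
s=get_state();q=s['eef_rot'];print(s['ee_pos'],R.from_quat([q[1],q[2],q[3],q[0]]).as_matrix().round(3),s['time_s'])
E
```

```text
time_s: 2.0
ee_pos: [0.4236, 0.3162, 0.2533]
eef_rot: [0.501, 0.498, 0.502, -0.498]
force: [0.0, 0.5, 0.4]
grip_width: 0.0854
[0.42371546 0.31591321 0.25326224] [[-0.     1.     0.005]
 [ 0.     0.005 -1.   ]
 [-1.    -0.    -0.   ]] 2.1
```

View pics/wrist1.png

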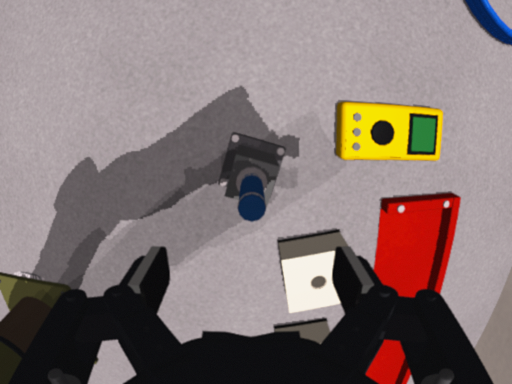

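The wrist view shows the pin's handle at (252,197), centred between the open jaws at (150,280) and (360,280). I'll descend to the handle and grip it.

```bash
python3 -m inch '[0,-0.1,-4,0,0,-0.1,-8,0,0,-0.1,-11,0,0,-0.1,-13.2,0,0,-0.1,-13.2,0,0,-0.1,-13.2,0]' && python3 -m inch '[0,0,0,0,0,0,0,0,0,0,0,0,0,0,0,0,0,0,0,0,0,0,0,0,0,0,0,0,0,0,0,0]' 1 100
python3 - <<'E'
from h import *
for c in("wrist","scene"):
    cv2.imwrite(f"pics/{c}2.png",eyes.read_camera(c)[:,:,::-1])
print(get_state())
E
```

```text
time_s: 2.7
ee_pos: [0.4243, 0.3144, 0.1215]
eef_rot: [0.501, 0.499, 0.501, -0.499]
force: [0.1, 0.0, 0.2]
grip_width: 0.0856
time_s: 3.5
ee_pos: [0.4245, 0.3142, 0.1221]
eef_rot: [0.5, 0.5, 0.5, -0.499]
force: [-1.0, -0.7, 6.0]
grip_width: 0.0199
{'time_s': 3.6, 'joints': array([-0.7730787 ,  0.77361522,  0.0808736 ,  1.97594995, -0.14689361,
        0.39652362, -0.57804103]), 'dq': array([ 0.0010498 ,  0.00159806, -0.00069871,  0.00073063, -0.00102693,
        0.00040367,  0.00203323]), 'joint_torque': array([ 1.42106549e-01, -4.66999555e+01,  2.41352789e+00, -7.67696232e+00,
        1.96023466e-02, -2.99606351e-01, -2.53107348e-03]), 'ee_pos': array([0.42455737, 0.31426377, 0.12206628]), 'eef_rot': array([ 0.50037916,  0.49996435,  0.50038764, -0.49926801]), 'force': array([-0.17239187, -0.89954936,  6.44581284]), 'ft_torque': array([-0.13489359,  0.16612174,  0.02330123]), 'grip_width': 0.0202411480347544}
```

View pics/wrist2.png

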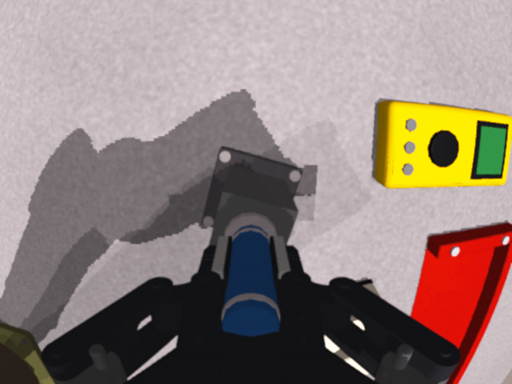

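The wrist view shows the handle held between the pads at (250,280), with the jaws at 20 mm. I'll lift it straight out and go above the nearest white pad.

```bash
python3 -m inch '[0,0,2,0,0,0,5,0,0,0,9.5,0,0,0,9.5,0,3,-4.5,9.5,0,6,-9,9.5,0,8.8,-14.3,9.5,0,8.8,-14.3,9.5,0,8.8,-14.3,9.5,0,8.8,-14.3,9.5,0]'
python3 - <<'E'
from h import *
print(get_state()['ee_pos'],get_state()['force'])
for c in("wrist","scene","top"):
    cv2.imwrite(f"pics/{c}3.png",eyes.read_camera(c)[:,:,::-1])
for c in ("scene","top","wrist"): print(c,[(d['confidence'],d['position']) for d in eyes.pinpoint(c,"pin")])
s=cv2.imread("pics/scene3.png")[170:270,230:350]
cv2.imwrite("pics/s3c.png",cv2.resize(s,None,fx=6,fy=6,interpolation=2))
E
```

```text
time_s: 4.6
ee_pos: [0.5117, 0.1713, 0.2157]
eef_rot: [0.5, 0.499, 0.501, -0.5]
force: [-0.2, 0.4, -2.2]
grip_width: 0.0201
[0.51171828 0.17132658 0.21568884] [-0.18443997  0.40444389 -2.21985534]
scene [(0.51, [0.4263, 0.3135, 0.0021]), (0.41, [0.508, 0.1712, 0.1068])]
top [(0.52, [0.5092, 0.1741, 0.1036]), (0.26, [0.5075, -0.1355, 0.0002])]
wrist [(0.75, [0.5114, 0.1722, 0.1056])]
```

View pics/s3c.png

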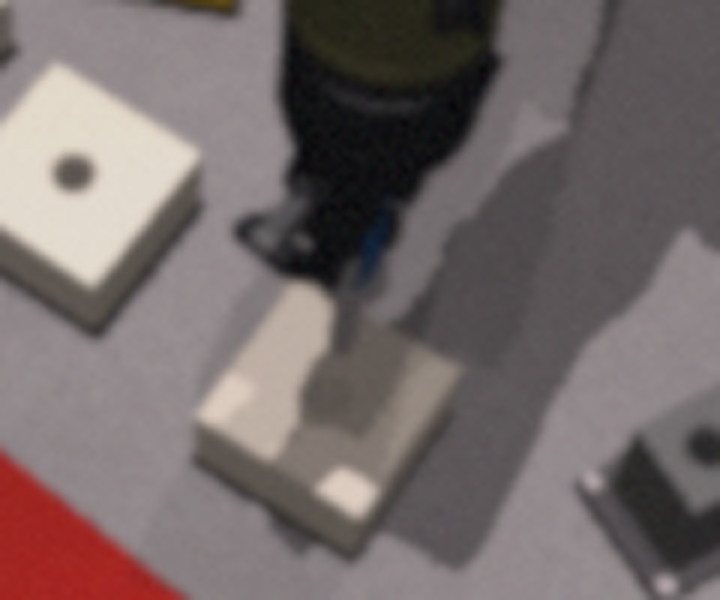

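View pics/wrist3.png

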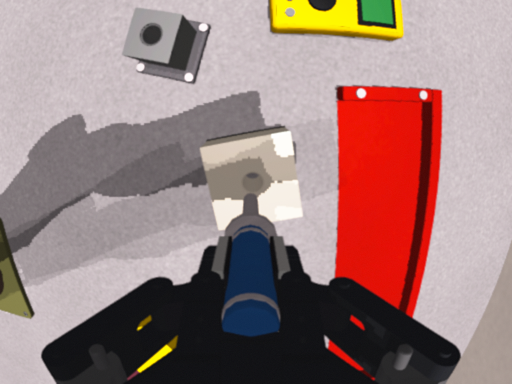

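The wrist view shows the pin tip at (250,200) in line with the bore at (252,182). I'll descend partway into the bore, then continue slowly while watching the force.

```bash
python3 -m inch '[0.15,0,-2,0,0.15,0,-4,0,0.15,0,-5,0,0.15,0,-6,0,0.15,0,-6,0]' ; python3 -m inch '[0,0,-1,0,0,0,-2,0,0,0,-2,0]'; python3 -m inch '[0,0,-0.5,0,0,0,-1,0,0,0,-1,0]'
```

```text
time_s: 5.4
ee_pos: [0.5132, 0.1711, 0.1554]
eef_rot: [0.5, 0.499, 0.501, -0.5]
force: [0.1, -0.5, -1.1]
grip_width: 0.02
time_s: 5.7
ee_pos: [0.5131, 0.1709, 0.1352]
eef_rot: [0.5, 0.499, 0.501, -0.5]
force: [0.2, -0.8, -1.3]
grip_width: 0.0199
time_s: 6.0
ee_pos: [0.5136, 0.171, 0.1258]
eef_rot: [0.5, 0.499, 0.501, -0.5]
force: [-0.3, -0.2, -2.3]
grip_width: 0.0195
```

```bash
python3 -m inch '[0,0,-0.4,0,0,0,-0.8,0,0,0,-0.8,0]'; python3 - <<'E'
from h import *
cv2.imwrite("pics/wrist4.png",eyes.read_camera("wrist")[:,:,::-1]); print(get_state()['ee_pos'],get_state()['force'],get_state()['grip_width'])
for c in ("wrist",): print(c,[(d['confidence'],d['position']) for d in eyes.pinpoint(c,"pin")])
E
```

```text
time_s: 6.3
ee_pos: [0.5135, 0.171, 0.1178]
eef_rot: [0.5, 0.499, 0.501, -0.5]
force: [-0.3, -0.3, -1.4]
grip_width: 0.0199
[0.51372536 0.17102387 0.11806158] [ 0.57210007  0.21870485 -2.19707356] 0.020189703685951813
wrist [(0.61, [0.5125, 0.1705, 0.0069])]
```

View pics/wrist4.png

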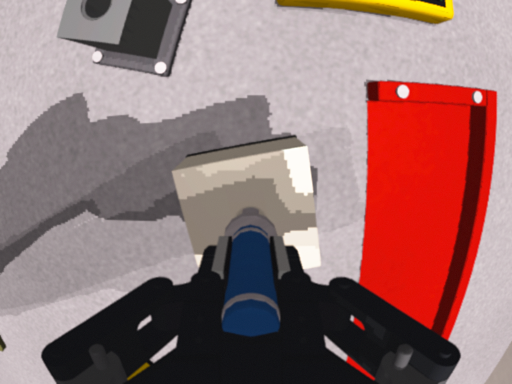

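The tip went down to about 7 mm above the bench with no contact, so that bore is through. In the picture the collar at (250,218) sits low over the pad. On to the middle pad.

```bash
python3 -m inch '[0,0,3,0,0,0,6,0,0,0,8,0,0,0,8,0,0.1,-4.5,8,0,0.1,-9,8,0,0.1,-13,8,0,0.1,-16.4,8,0,0.1,-16.4,8,0,0.1,-16.4,8,0,0.1,-16.4,8,0]'
python3 - <<'E'
from h import *
cv2.imwrite("pics/wrist5.png",eyes.read_camera("wrist")[:,:,::-1]); print(get_state()['ee_pos'],get_state()['force'])
E
```

```text
time_s: 7.5
ee_pos: [0.5146, 0.0086, 0.1977]
eef_rot: [0.5, 0.499, 0.501, -0.499]
force: [-0.7, 1.2, -1.6]
grip_width: 0.0199
[0.51467273 0.00883202 0.19782278] [-0.15462203  0.57480999 -0.979224  ]
```

View pics/wrist5.png

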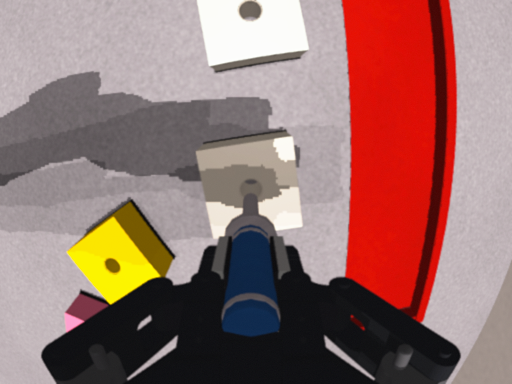

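The wrist view shows the tip in line with the middle bore at (250,187), and the first pad is still in place at the top of the picture.

```bash
python3 -m inch '[0,-0.15,-2,0,0,-0.15,-3.5,0,0,-0.15,-4.5,0,0,-0.15,-6,0,0,-0.15,-6,0]' ; python3 -m inch '[0,0,-0.5,0,0,0,-1,0,0,0,-1,0]'; 
```

```text
time_s: 8.05
ee_pos: [0.5139, 0.0066, 0.1369]
eef_rot: [0.5, 0.498, 0.502, -0.5]
force: [-0.2, 0.9, -0.8]
grip_width: 0.0199
time_s: 8.35
ee_pos: [0.5148, 0.0057, 0.1282]
eef_rot: [0.5, 0.5, 0.5, -0.5]
force: [0.3, 0.1, -1.3]
grip_width: 0.02
```

```bash
python3 -m inch '[0,0,-0.2,0,0,0,-0.4,0,0,0,-0.4,0]' ;python3 -m inch '[0,0,-0.2,0,0,0,-0.2,0]'
```

```text
time_s: 8.65
ee_pos: [0.5148, 0.0055, 0.1243]
eef_rot: [0.5, 0.5, 0.5, -0.5]
force: [-0.1, 0.3, -1.4]
grip_width: 0.0195
time_s: 8.85
ee_pos: [0.5148, 0.0056, 0.1222]
eef_rot: [0.5, 0.5, 0.5, -0.5]
force: [-0.6, 0.1, -1.1]
grip_width: 0.02
```

```bash
python3 -m inch '[0,0,-0.2,0,0,0,-0.4,0,0,0,-0.4,0]' 
```

```text
time_s: 9.15
ee_pos: [0.5147, 0.0056, 0.118]
eef_rot: [0.5, 0.499, 0.5, -0.5]
force: [0.2, 1.1, -1.0]
grip_width: 0.0196
```

There was no contact down to about 7 mm here either, so the middle bore is through too. That leaves the third pad, which I'll still probe.

```bash
python3 -m inch '[0,0,3,0,0,0,6,0,0,0,8,0,0,0,8,0,-0.3,-4.5,8,0,-0.6,-9,8,0,-0.6,-12,8,0,-0.6,-13.9,8,0,-0.6,-13.9,8,0,-0.6,-13.9,8,0,-0.6,-13.9,8,0]'
python3 - <<'E'
from h import *
cv2.imwrite("pics/wrist6.png",eyes.read_camera("wrist")[:,:,::-1]); print(get_state()['ee_pos'],get_state()['force'])
E
```

```text
time_s: 10.25
ee_pos: [0.5088, -0.1315, 0.1978]
eef_rot: [0.5, 0.499, 0.502, -0.499]
force: [0.0, 0.1, -0.8]
grip_width: 0.0198
[ 0.50890607 -0.13147405  0.19794579] [ 0.45905583  0.04770676 -2.47051943]
```

View pics/wrist6.png

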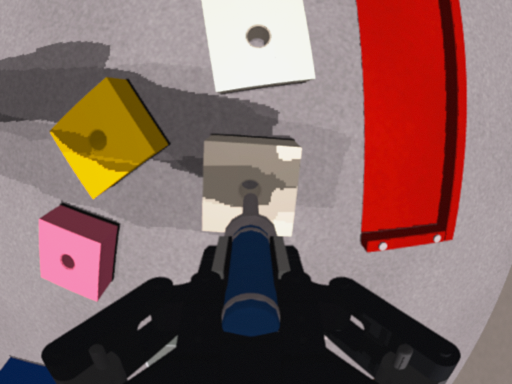

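The wrist view shows the bore at (250,187) in line with the tip. I'll descend and stop on contact.

```bash
python3 -m inch '[0,-0.15,-2,0,0,-0.15,-3.5,0,0,-0.15,-4.5,0,0,-0.15,-6,0,0,-0.15,-6,0]' ; python3 -m inch '[0,0,-0.3,0,0,0,-0.6,0,0,0,-0.6,0]'; 
```

```text
time_s: 10.8
ee_pos: [0.508, -0.1337, 0.1369]
eef_rot: [0.5, 0.499, 0.502, -0.5]
force: [-0.4, 0.5, -1.7]
grip_width: 0.0201
time_s: 11.1
ee_pos: [0.5091, -0.1349, 0.1325]
eef_rot: [0.501, 0.5, 0.5, -0.499]
force: [0.5, -0.0, -0.8]
grip_width: 0.0199
```

```bash
python3 -m inch '[0,0,-0.2,0,0,0,-0.4,0,0,0,-0.4,0]'; 
```

```text
time_s: 11.4
ee_pos: [0.5088, -0.1349, 0.1282]
eef_rot: [0.5, 0.5, 0.5, -0.5]
force: [-0.5, 0.3, -1.1]
grip_width: 0.0199
```

```bash
python3 -m inch '[0,0,-0.1,0,0,0,-0.2,0,0,0,-0.2,0]'; 
```

```text
time_s: 11.7
ee_pos: [0.509, -0.1351, 0.1279]
eef_rot: [0.501, 0.5, 0.5, -0.5]
force: [-2.9, 0.4, 13.5]
grip_width: 0.0201
```

It stopped short: 13.5 N at TCP z=0.128, so the tip is at about 17 mm, which matches the blind floor. The third pad (y≈-0.134) is the reject. I'll measure the bay precisely before sliding.

```bash
python3 - <<'E'
from h import *
for cam in("top","scene"):
    im=cv2.imread(f"pics/{cam}0.png")
    for z in (0,.025):
        r=topplane(cam,im,z,S=1000).astype(int)
        red=((r[:,:,2]>90)&(r[:,:,1]<60)&(r[:,:,0]<60))
        P=[]
        for c in range(340,720,4):
            k=np.where(red[:,c])[0]
            if len(k)>30:P.append((c/1000-.5,k[0]/1000+.2,k[-1]/1000+.2))
        P=np.array(P)
        f=np.polyfit(P[:,0],P[:,1],1);g=np.polyfit(P[:,0],P[:,2],1)
        print(cam,z,'mouth slope %.4f x(y=-.126)=%.4f x(.025)=%.4f'%(f[0],np.polyval(f,-.126),np.polyval(f,.025)),'backouter slope %.4f x(-.126)=%.4f'%(g[0],np.polyval(g,-.126)))
        ks=np.where(red[int(.69*1000-200)])[0]; print(' y ext at x=.69',ks[0]/1000-.5,ks[-1]/1000-.5)
E
```

```text
top 0 mouth slope -0.0814 x(y=-.126)=0.6416 x(.025)=0.6293 backouter slope -0.0770 x(-.126)=0.7799
 y ext at x=.69 -0.21999999999999997 0.28200000000000003
top 0.025 mouth slope -0.0811 x(y=-.126)=0.6323 x(.025)=0.6200 backouter slope -0.0774 x(-.126)=0.7669
 y ext at x=.69 -0.21400000000000002 0.276
scene 0 mouth slope -0.0796 x(y=-.126)=0.6420 x(.025)=0.6300 backouter slope -0.0794 x(-.126)=0.7686
 y ext at x=.69 -0.22799999999999998 0.274
scene 0.025 mouth slope -0.0801 x(y=-.126)=0.6490 x(.025)=0.6369 backouter slope -0.0790 x(-.126)=0.7726
 y ext at x=.69 -0.21400000000000002 0.277
```

The mouth at y=-0.126 lies at x=0.642 and the bay is turned 4.6°, so the pad centre should end near (0.700,-0.125). I'll ease the pin up off the floor and slide halfway, slowly.

```bash
python3 -m inch '[0,0,0.4,0,0,0,0.4,0,0.5,0,0.4,0,1,0,0.4,0,1.8,0.1,0.4,0,2.6,0.1,0.4,0,3.6,0.2,0.4,0,4.6,0.2,0.4,0,5.6,0.3,0.4,0,6.6,0.3,0.4,0,7.6,0.4,0.4,0,8.4,0.4,0.4,0,9,0.4,0.4,0,9,0.4,0.4,0]'
python3 - <<'E'
from h import *
print(get_state()['ee_pos'],get_state()['force'])
for c in("wrist","scene"):
    cv2.imwrite(f"pics/{c}7.png",eyes.read_camera(c)[:,:,::-1])
s=cv2.imread("pics/scene7.png")[130:260,130:290]
cv2.imwrite("pics/s7c.png",cv2.resize(s,None,fx=4.5,fy=4.5,interpolation=2))
E
```

```text
time_s: 13.1
ee_pos: [0.6005, -0.1308, 0.1305]
eef_rot: [0.501, 0.5, 0.5, -0.499]
force: [-0.4, -0.2, -1.8]
grip_width: 0.0198
[ 0.60048085 -0.1307689   0.13047877] [-0.43321336 -0.15031731 -1.77467586]
```

View pics/s7c.png

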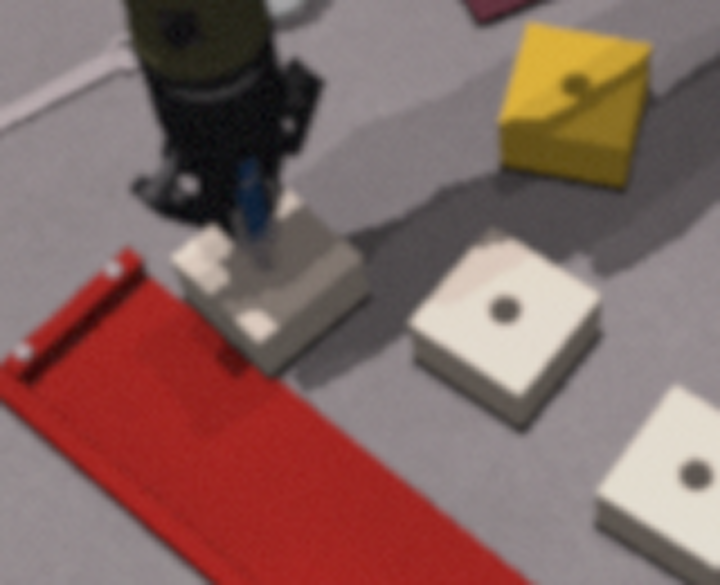

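View pics/wrist7.png

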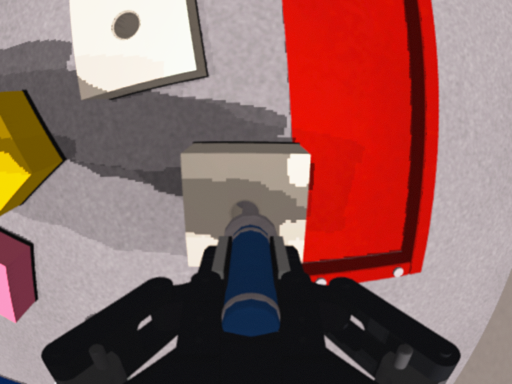

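The pad at (270,285) in the crop follows the pin flat on the bench and is entering the bay. The other pads haven't moved. I'll continue slowly to the centre of the bay's depth.

```bash
python3 -m inch '[0.5,0,0,0,1.2,0.1,0,0,2.2,0.1,0,0,3.2,0.2,0,0,4.2,0.3,0,0,5.2,0.4,0,0,6.2,0.4,0,0,7.2,0.5,0,0,8,0.6,0,0,8.7,0.6,0,0,9.2,0.6,0,0,9.6,0.6,0,0,9.9,0.6,0,0,9.9,0.6,0,0]'
python3 - <<'E'
from h import *
print(get_state()['ee_pos'],get_state()['force'])
for c in("wrist","scene","top"):
    cv2.imwrite(f"pics/{c}8.png",eyes.read_camera(c)[:,:,::-1])
s=cv2.imread("pics/scene8.png")[150:260,110:250]
cv2.imwrite("pics/s8c.png",cv2.resize(s,None,fx=5,fy=5,interpolation=2))
E
```

```text
time_s: 14.6
ee_pos: [0.6985, -0.1249, 0.1302]
eef_rot: [0.501, 0.5, 0.5, -0.499]
force: [-1.6, -0.1, -2.2]
grip_width: 0.02
[ 0.6985145  -0.1248705   0.13021611] [-1.55040308 -0.06765383 -2.24334887]
```

View pics/s8c.png

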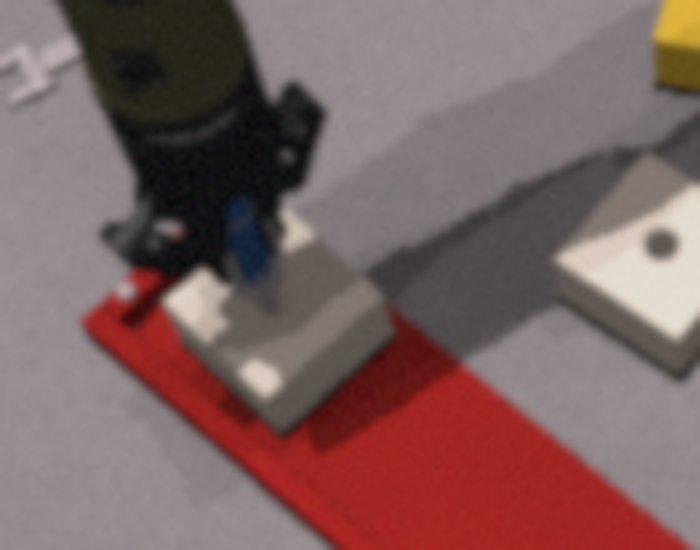

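View pics/wrist8.png

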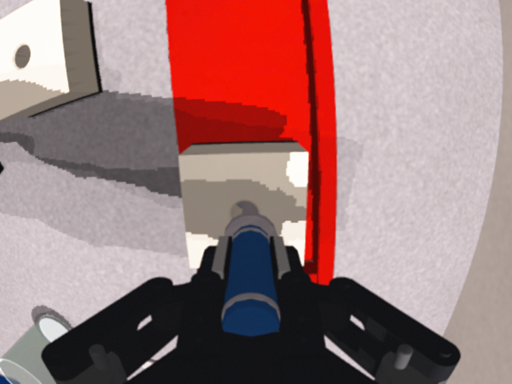

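The pad is in the bay, and I'll measure its margins with the wrist camera.

```bash
cat >> h.py <<'E'
def wray(uv,z,s):
    i=eyes.camera_info("wrist");K=np.array(i['K']);M=np.array(i['mount'])
    a=(np.array(uv)-K[:2,2])/np.array([K[0,0],K[1,1]]);r=np.linalg.norm(a)
    d=np.array([*(np.sin(r)*a/r),np.cos(r)])
    q=s['eef_rot'];Rm=R.from_quat([q[1],q[2],q[3],q[0]]).as_matrix()
    o=Rm@M[:3,3]+s['ee_pos'];d=Rm@M[:3,:3]@d
    return o+d*(z-o[2])/d[2]
E
python3 - <<'E'
from h import *
s=get_state()
for n,uv,z in (("top corner near",(181,152),.055),("top corner far",(308,152),.055),("top near lower",(190,267),.055),("top far",(305,267),.055),("base near",(192,143),0),("base far",(300,143),0),("mouth",(178,148),0),("mouth2",(168,20),0),("rail floor",(311,130),0)):
    print(n,wray(uv,z,s).round(4))
im=cv2.imread("pics/wrist8.png")[120:290,150:350];cv2.imwrite("pics/w8c.png",cv2.resize(im,None,fx=3.5,fy=3.5,interpolation=2))
E
```

```text
top corner near [ 0.6505 -0.0802  0.055 ]
top corner far [ 0.7365 -0.0802  0.055 ]
top near lower [ 0.6506 -0.1701  0.055 ]
top far [ 0.7404 -0.1698  0.055 ]
base near [ 0.6475 -0.0819  0.    ]
base far [ 0.7402 -0.0818  0.    ]
mouth [ 0.6348 -0.086   0.    ]
mouth2 [0.6275 0.0272 0.    ]
rail floor [ 0.7494 -0.0703  0.    ]
```

View pics/w8c.png

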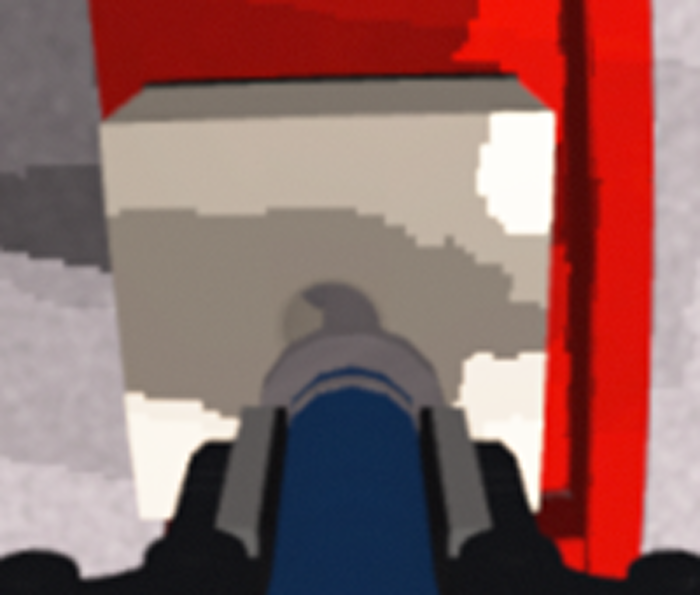

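The pad spans x 0.650–0.739, with about 5 mm to the mouth and about 15 mm to the back rail. I'll nudge it 5 mm further in, then back the pin off inside the bore's play so it hangs free, and lower it to the bore floor.

```bash
python3 -m inch '[0.2,0,0,0,0.4,0,0,0,0.6,0,0,0,0.6,0,0,0,0.4,0,0,0,0.3,0,0,0,0.3,0,-0.2,0,0.3,0,-0.2,0]'
python3 - <<'E'
from h import *
s=get_state();print(s['ee_pos'],s['force'])
im=eyes.read_camera("wrist")[:,:,::-1]
cv2.imwrite("pics/w9c.png",cv2.resize(im[120:290,150:350],None,fx=3.5,fy=3.5,interpolation=2))
E
```

```text
time_s: 15.55
ee_pos: [0.7012, -0.1248, 0.1283]
eef_rot: [0.501, 0.5, 0.5, -0.499]
force: [-0.6, 0.9, -2.0]
grip_width: 0.0199
[ 0.70122903 -0.12483361  0.1282671 ] [-0.58580053  0.94108661 -2.01169723]
```

View pics/w9c.png

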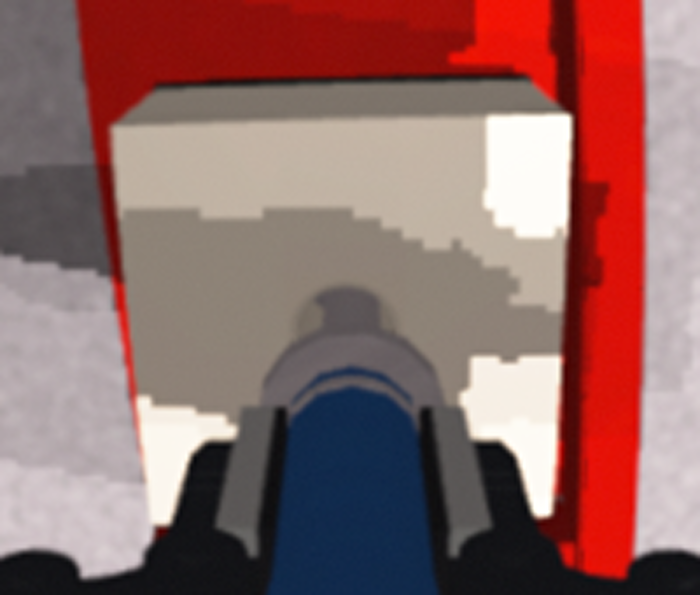

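The pad is fully on red on all sides and the pin is centred in the bore. Releasing now.

```bash
python3 -m inch '[0,0,0,0,0,0,0,0,0,0,0,0,0,0,0,0,0,0,0,0,0,0,0,0,0,0,0,0,0,0,0,0,0,0,0,0,0,0,0,0]' 0
python3 - <<'E'
from h import *
s=get_state();print(s['ee_pos'],s['force'])
im=eyes.read_camera("wrist")[:,:,::-1]
cv2.imwrite("pics/w10.png",im)
E
```

```text
time_s: 16.6
ee_pos: [0.7009, -0.1249, 0.1283]
eef_rot: [0.5, 0.5, 0.5, -0.5]
force: [-0.3, -0.4, -0.5]
grip_width: 0.0852
[ 0.70088553 -0.12493417  0.12830615] [-0.3199868  -0.35346247 -0.49171675]
```

View pics/w10.png

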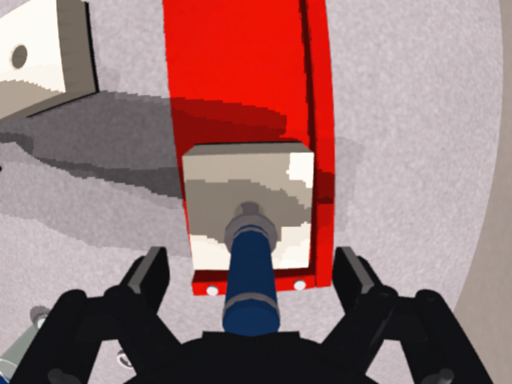

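The pin stands at (250,270), nearly vertical and clear of both open fingers. I'll rise straight up, then back away towards the robot for a clear view.

```bash
python3 -m inch '[0,0,1.5,0,0,0,4,0,0,0,8,0,0,0,12,0,0,0,16,0,-4,0,18,0,-8,2,18,0,-12,4,18,0,-16,8,18,0,-20,12,18,0,-20,16,18,0,-20,20,18,0,-20,20,18,0,-20,20,18,0,-20,20,18,0]'
python3 - <<'E'
from h import *
s=get_state();print(s['ee_pos'],s['time_s'])
for c in("scene","top"):
    im=eyes.read_camera(c)[:,:,::-1].copy();cv2.imwrite(f"pics/{c}11.png",im)
    r=topplane(c,im,.055,S=1000)
    m=((r.min(axis=2)>150)).astype(np.uint8)
    n,l,st,_=cv2.connectedComponentsWithStats(m)
    for k in range(1,n):
        if 3000<st[k,4]<12000:
            ext=max(cv2.findContours((l==k).astype(np.uint8),0,1)[0],key=cv2.contourArea); t=cv2.minAreaRect(ext)
            B=cv2.boxPoints(t);print(c,round(t[0][1]/1000+.2,4),round(t[0][0]/1000-.5,4),np.round(t[1],1),round(t[2],1))
    for q in ("pin","pad_1","bay"): print(q,[(round(d['confidence'],2),np.round(d['position'],3).tolist()) for d in eyes.pinpoint(c,q)])
a=cv2.imread("pics/scene11.png");b=cv2.imread("pics/top11.png")
cv2.imwrite("pics/f1.png",cv2.resize(a[150:250,120:250],None,fx=5,fy=5,interpolation=2))
cv2.imwrite("pics/f2.png",cv2.resize(b[70:170,250:380],None,fx=5,fy=5,interpolation=2))
E
```

```text
time_s: 18.15
ee_pos: [0.5012, 0.0737, 0.3089]
eef_rot: [0.5, 0.5, 0.499, -0.5]
force: [0.3, -1.1, 0.1]
grip_width: 0.0855
[0.50118742 0.07370591 0.30892435] 18.15
scene 0.512 0.1707 [92.8 89.8] 80.8
scene 0.5139 0.0031 [91.  88.8] 80.8
scene 0.6994 -0.1243 [90.6 88. ] 88.8
scene 0.759 -0.4775 [ 45. 178.] 0.0
pin [(0.69, [0.514, 0.006, -0.005]), (0.52, [0.697, -0.124, 0.015])]
pad_1 [(0.93, [0.703, -0.126, -0.001]), (0.85, [0.288, -0.222, 0.001]), (0.79, [0.514, 0.17, -0.001]), (0.68, [0.515, 0.006, -0.002])]
bay [(0.73, [0.628, 0.025, -0.002]), (0.17, [0.426, -0.329, 0.001])]
top 0.6994 -0.1232 [89.9 89.2] 88.3
top 0.767 -0.4795 [ 41. 162.] -0.0
pin [(0.84, [0.699, -0.122, 0.018])]
pad_1 [(0.93, [0.702, -0.124, 0.002]), (0.78, [0.519, 0.005, -0.002]), (0.67, [0.29, -0.225, -0.0]), (0.64, [0.353, -0.089, 0.002])]
bay [(0.97, [0.628, 0.027, 0.001]), (0.49, [0.7, -0.129, 0.001])]
```

View pics/f1.png

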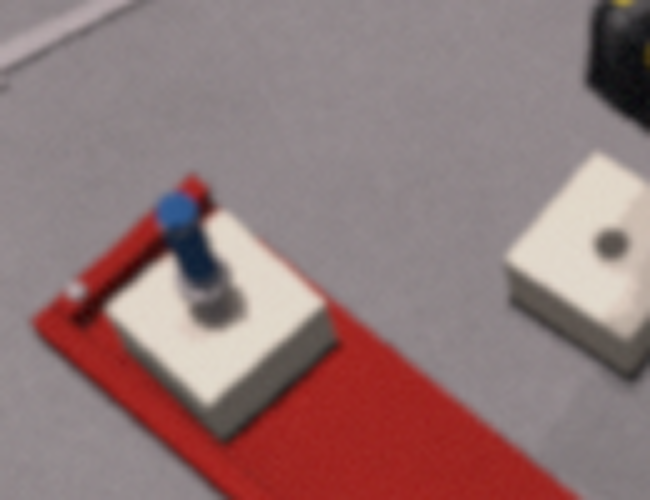

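View pics/f2.png

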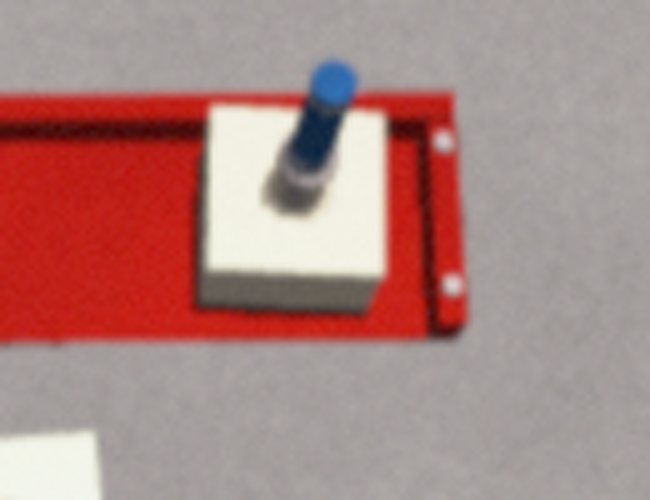

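View pics/scene11.png

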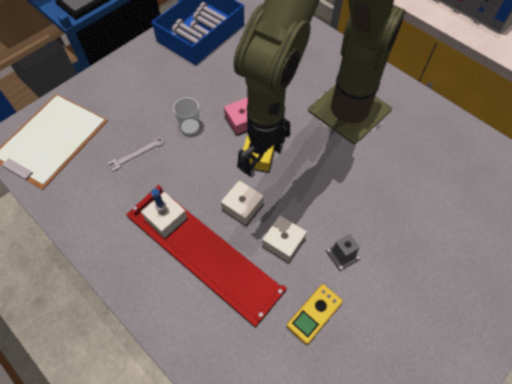

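The final views show the pad flat at (163,214), wholly inside the red floor with red visible on every side, and the pin standing in its bore at (157,200). The other pads, the stand, beaker, spanner and meter are where they were, and the arm touches nothing.

```bash
python3 -c "
from plant import hand_in;print(hand_in())"
```

```text
the job is handed in; nothing more can be done
None
```

The blind pad is in the red reject bay with the pin standing in its bore, and I handed the job in at about 18.5 s of the 61 s allowed.

- **Probing:** I tried the pin in all three white pads. At y≈0.171 and y≈0.007 it went to about 7 mm above the bench with no contact, so those bores are through. In the pad at y≈-0.134 it stopped with 13.5 N at about 17 mm, which is the blind floor.
- **Sliding:** I slid that pad flat along the bench with the pin in its bore, then released the pin.
- **Last checks, pad and pin:** Both fixed cameras put the pad centre at (0.699, -0.124), with red floor showing all round it. I estimate margins of roughly 8–10 mm to the mouth and to the back rail. The pin stands with its tip at about 17 mm, leaning slightly.
- **Last checks, the rest:** The other pads and the loose items look unmoved. The scene camera's fit of the middle pad's outline centre read 2 mm off its earlier value, but a shadow crosses that pad, and the pinpoint readings agree with the start.
- **False reports:** The scene camera also reported a pin at the middle pad with 0.69 confidence, and the top camera a second bay at the rejected pad with 0.49. The pictures show both to be wrong.

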